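Spin the child's wheel and brake it on the pointer

ROBOT

A 6-joint arm with a two-finger parallel gripper is mounted at the origin on the work surface. World frame = base frame: x ahead of the robot, y to its left, z up, the work surface at z = 0. Lengths are in m, angles in rad, forces in N, time in s.
With the tool pointing down it reaches from about 0.35 to 0.975 m from the base axis. Payload 4.9 kg.
Tool frame: the origin (TCP) lies midway between the tips of the shut fingers; the grasp point (between the pads) lies 19 mm behind it; z points along the fingers, y is the line along which they close (so a half turn about z gives the same grasp; the last joint's range is limited). The gripper opens to 85 mm and grips with 20 to 120 N. Pads are 22 mm wide; open, the fingers measure 114 mm over their backs; the gripper's body (76 mm by 85 mm) begins 54 mm behind the grasp point. The pads swing forward as they close: fully open they stand 13 mm farther back than shut.
Start: joints at [1.105, 0.053, 1.613, -0, 1.476, -0.119], TCP at [0.212, 0.588, 0.231] pointing down, gripper open.
Joint ranges: [-3.01, 3.01], [-1.01, 2.22], [0.06, 2.58], [-1.02, 4.17], [0.09, 2.62], [-3.14, 3.14]. Speed limits (rad/s): [2.57, 2.57, 3.14, 3.14, 3.14, 3.14].

INTERFACE

Orientations are given as a unit quaternion [w, x, y, z].
In Python, from plant import * gives the robot as it stands.
- The arm moves only by the tool jog_arm, never from a script. Its argument "targets" is a list of rows, each a list of 3 entries, a list of its own where there are three numbers: the shift along the tool's x, y, z in units of 25 mm (1.0 is 25 mm), then the turn, a rotation vector about the tool's x, y, z in units of 8 degrees (1.0 is 8 degrees), then the opening in per cent of the stroke, from 0 (shut) to 100 (fully open). A call has 1 to 8 rows; each row is the pose to reach, as a shift and turn from the pose commanded when the call began, along the tool's axes at that moment; what a row does not reach only later rows make up. A row lasts 1/8 s, in which the tool goes at most 62.5 mm and 10.7 degrees, less where a joint would pass 70% of its speed; a pose out of reach is approached as far as the arm can. A call with a gripper value outside its range is refused whole. The fingers move at their own pace and stop on an object; the grip force is fixed at half the most. Time passes only in rows, so rows that repeat a pose let the fingers close. It gives the time, the measured TCP pose, the force, the opening and the grip force at its end, in the units of the state.
- state(): the state, without advancing time (a new reading comes with each control period).
- grab_frame(name): name is "scene" or "top" or "wrist"; returns (picture, depth): 400x640x3 uint8, red, green, blue; 400x640 float32, m along the optical axis (not along the pixel's ray), 0 where there is no reading.
- camera_params(name): a dict with "fovy" (degrees; the focal length in pixels is half the picture's height over the tangent of half this angle, whatever the lens; pixels are square), "cx", "cy" (the principal point, pixels), "rvec" (rotation vector, rad) and "tvec" (3), from world to camera coordinates, as OpenCV has them; the wrist camera has in their place "hand_eye" (4x4, takes a point from camera to tool coordinates, whose origin is the TCP and whose axes are the flange's). Camera axes: x right, y down, z forward; pixel columns grow to the right and rows downward; lengths in m; the calibration is good to about 2 mm. A picture is of the moment at which its call begins: read the wrist's pose just before it. camera_params takes no time and is no camera call.
- job_done(): hands the job in; it is judged then, once.
The state is a dict: "time": time; "joint_pos": joint angles; "joint_vel": joint speeds; "joint_efforts": joint torques, N m; "tool_pos": TCP position; "tool_rot": TCP orientation; "contact_force": force on the tool from outside, world axes, zero at the start; "ft_torque": the same for the moment, N m; "gripper_width": opening from 0.0 (shut) to 1.0 (fully open); "grasp_force": force on a finger pad.
Only numpy, scipy, OpenCV 4.12 (cv2) and the standard library are available. Lean on these libraries where they do the work, as an engineer would, in place of code of your own. Each camera call takes 0.05 s, during which the arm holds its last target. There are 200 camera calls.

TASK

Check that the child's bicycle wheel lying on the bench stand runs freely: flick it, either way round, so that it coasts untouched and its yellow tyre patch goes by the stand's red pointer at least once. On a later pass, while it is still turning, brake it with a fingertip so that it stops, at that first stop and with no turning by hand afterwards, with the red pointer aiming at the yellow patch. Finish with the fingertip still pressed on top of the tyre, holding the wheel there, and leave the bottle, jar and bell alone.

Things in the scene. Friction and masses are not known exactly. Their poses are not given: they have to be found in the camera images.
- tyre: Black tyre of a 12-inch child's wheel lying flat; turns with the wheel about a fixed vertical axle, cannot be lifted. Origin on the axle axis at tyre mid-height, 85 mm above the bench; z up, x from axle towards the yellow patch. Round section 36 mm thick, centre circle of radius 132 mm, outer radius 150 mm; top line 103 mm above the bench at radius 132 mm. It yields about 1 mm per 5 N pressed from above.
- spoke (a point): Middle of the top of one of three straight aluminium spokes, at radius 60 mm, 60 degrees anticlockwise (from above) of the yellow patch; the others are at 180 and 300 degrees. Spokes are 14 mm wide, 77 to 93 mm above the bench. Between them are open gaps from radius 26 to 100 mm, 50 mm free below. A thin brass valve at the patch's angle reaches in from the rim to radius 83 mm.
- hub (a point): Top of the axle nut at the wheel's centre, 111 mm above the bench. Steel hub of radius 24 mm, 103 mm high, below it. Aluminium rim: radius 100 to 118 mm, top 94 mm above the bench.
- wheel (a joint): Turn of the wheel about the vertical axle, rad, growing anticlockwise seen from above, not wrapped (one more turn adds 6.283). 0 and every whole turn: middle of the yellow patch at the red pointer. Starts at rest between -5.0 and -1.3. Very free bearing: inertia about 0.012 kg m2, wheel and tyre 0.9 kg; left alone at 2 rad/s it slows smoothly and runs on for 15 to 20 s.
- mark (a point): Middle of the yellow painted patch, on the top line of the tyre (radius 132 mm, 103 mm above the bench). The patch is about 40 mm long along the tyre.
- stop_point (a point): Fixed point of the stand: the spot on the tyre's top line (radius 132 mm from the axle, 103 mm above the bench) that the red pointer aims at. The pointer is a red cone just outside the tyre on the same radius, 103 mm above the bench, tip at radius 157 mm, on a thin upright at radius 195 mm, its top 111 mm above the bench. The stand is fixed to the bench; its place and turn vary.
- oil_mid (a point): Bystander: green oil bottle with red cap, 48 mm across, 130 mm tall, standing loose; point at its centre. Not to be moved.
- jar_mid (a point): Bystander: glass jar with steel lid, 64 mm across, 75 mm tall, standing loose; point at its centre, half-way up. Not to be moved.
- bell_mid (a point): Bystander: brass bicycle bell, a dome 56 mm across and 39 mm tall with a black thumb lever, standing loose; point at its centre, half-way up. Not to be moved.

How it is judged:
On the way:
1. the wheel coasts with no finger on it, its patch having gone by the pointer at least once ((value of joint wheel above 0.5 rad or value of joint wheel below -6.78 rad) and not (velocity of joint wheel between -0.3 and 0.3 rad/s) and contact force between the fingers and anything else below 0.1 N), for 0.2 s.
At the end, for the whole second after the job is handed in: Wheel at rest (below 0.05 rad/s) after the patch went by at least once, patch middle within 20 mm of the spot the pointer aims at, a fingertip pressing on top of the tyre with over 0.5 N, not gripping its sides; bottle, jar and bell within 15 mm of their places (horizontal distance between mark and stop_point below 0.02 m and velocity of joint wheel between -0.05 and 0.05 rad/s and (value of joint wheel above 0.5 rad or value of joint wheel below -6.78 rad) and contact force between the fingers and tyre above 0.5 N and z of the grasp point in the frame of tyre above 0.018 m and distance of each of oil_mid, jar_mid, bell_mid from where it was at the start of the episode below 0.015 m); the arm keeps its last pose, push and grip.
It fails at once if once the patch has gone by the pointer, the wheel is stopped by, or touched at rest by, a finger with the patch more than 25 mm from the pointer's spot ((value of joint wheel above 0.5 rad or value of joint wheel below -6.78 rad) and velocity of joint wheel between -0.03 and 0.03 rad/s and contact force between the fingers and anything else above 0.5 N and horizontal distance between mark and stop_point above 0.025 m).
It fails at once if the oil bottle is moved by more than 15 mm, lifted or knocked over (distance of oil_mid from where it was at the start of the episode above 0.015 m or angle between oil_mid's own z axis and vertical above 0.4 rad).
It fails at once if the jar is moved by more than 15 mm, lifted or knocked over (distance of jar_mid from where it was at the start of the episode above 0.015 m or angle between jar_mid's own z axis and vertical above 0.4 rad).
It fails at once if the bell is moved by more than 15 mm, lifted or knocked over (distance of bell_mid from where it was at the start of the episode above 0.015 m or angle between bell_mid's own z axis and vertical above 0.4 rad).
It also fails if it takes over 54 s, if anything falls off the work surface, if the arm or the gripper's body presses on something with over 40 N, if the wrist force passes 120 N, or if a joint passes its speed limit or range.

## Working session

There is one attempt and no reset: what is moved stays moved. The work goes in short steps, Python scripts to look and compute and a tool call to move; the robot and the scene stay as the last step left them, time stands still between calls to the robot, and variables do not carry over. Pictures are saved under pics/ and viewed, at most 10 in all, crops included, and the job is handed in when it is done.

Besides the shell and the picture viewer there is one more tool, called in YAML: its name, and indented under it one key for each argument. jog_arm: Moves the arm, as the interface text tells. Its arguments: {"type":"object","properties":{"targets":{"type":"array"}},"required":["targets"]}

```bash
mkdir -p pics; ls; python3 - <<'E'
from plant import *
import cv2,numpy as np
print(state())
for n in ("scene","top"):
    p,d=grab_frame(n); cv2.imwrite(f"pics/{n}0.png",p[:,:,::-1]); np.save(f"pics/{n}0.npy",d); print(n,camera_params(n))
print(camera_params("wrist"))
E
```

```text
pics
{'time': 0.0, 'joint_pos': array([ 1.10501484e+00,  5.33488414e-02,  1.61429783e+00, -2.88079465e-05,
        1.47601315e+00, -1.19002006e-01]), 'joint_vel': array([ 0.00033624, -0.00219672,  0.00207248, -0.00255118, -0.0004915 ,
        0.00167536]), 'joint_efforts': array([ 7.79709735e-04, -3.93682158e+01, -3.70181000e+01, -1.11410063e-04,
        7.24529615e-03, -2.94798959e-06]), 'tool_pos': array([0.21214299, 0.58722585, 0.23006571]), 'tool_rot': array([-2.84195165e-04,  1.72520799e-01,  9.85005333e-01, -9.93851546e-04]), 'contact_force': array([-0.0393288 ,  0.07631983, -0.25250555]), 'ft_torque': array([-0.02299799, -0.02260785,  0.03216622]), 'grasp_force': 0.0, 'gripper_width': 0.9986646805938975}
scene {'fovy': 53.91491696192216, 'cx': 323.7948236472386, 'cy': 203.63661747975158, 'rvec': array([ 2.22785168,  1.30609853, -0.40613858]), 'tvec': array([-0.2715318 , -0.31152445,  1.52856546])}
top {'fovy': 52.082162861230394, 'cx': 323.4780143702835, 'cy': 194.15207486333384, 'rvec': array([ 2.1864405 , -2.18088796,  0.09427541]), 'tvec': array([-6.96392679e-04,  5.61357365e-01,  1.31621008e+00])}
{'fovy': 61.97147467495681, 'cx': 325.1987363584836, 'cy': 196.83815771720154, 'hand_eye': array([[ 8.25916415e-04, -9.56961636e-01, -2.90213277e-01,
         7.32099097e-02],
       [ 9.99999648e-01,  7.47930137e-04,  3.79636929e-04,
        -1.49897203e-04],
       [-1.46238721e-04, -2.90213488e-01,  9.56961917e-01,
        -1.44018313e-01],
       [ 0.00000000e+00,  0.00000000e+00,  0.00000000e+00,
         1.00000000e+00]])}
```

View pics/top0.png

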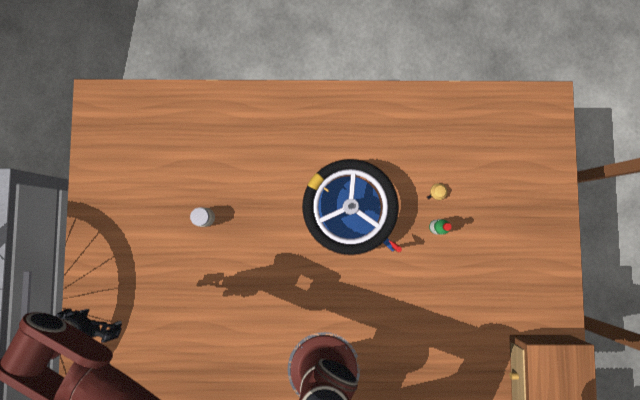

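View pics/scene0.png

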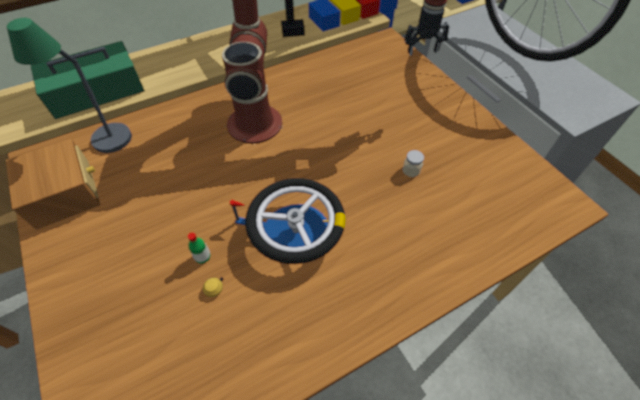

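Top view: hub at about (350,206), patch (316,182), red pointer (394,246), bell (439,191), bottle (441,227), jar (202,216). The scene view agrees, with the patch far from the pointer.

```bash
cat > h.py <<'E'
from plant import *
import cv2,numpy as np
from scipy.spatial.transform import Rotation as R
def ray(n,uv,z,s=None):
    c=camera_params(n); f=200/np.tan(np.radians(c['fovy']/2))
    d=np.array([(uv[0]-c['cx'])/f,(uv[1]-c['cy'])/f,1.])
    if n=='wrist':
        q=s['tool_rot']; T=R.from_quat(np.r_[q[1:],q[0]]).as_matrix(); H=c['hand_eye']
        A=T@H[:3,:3]; o=T@H[:3,3]+s['tool_pos']
    else:
        A=cv2.Rodrigues(c['rvec'])[0].T; o=-A@c['tvec']
    d=A@d; return o+d*(z-o[2])/d[2]
def cents(p,lo,hi,box=None,amin=8):
    h=cv2.cvtColor(p,cv2.COLOR_RGB2HSV); m=cv2.inRange(h,lo,hi)
    if box: k=np.zeros_like(m); k[box[1]:box[3],box[0]:box[2]]=1; m=m*k
    n,_,st,c=cv2.connectedComponentsWithStats(m)
    return [(st[i,4],c[i]) for i in range(1,n) if st[i,4]>=amin]
YEL=((20,130,110),(34,255,255)); RED=((0,170,100),(6,255,255))
E
python3 - <<'E'
from h import *
for n,boxw,boxy,boxr in (("top",(295,150,405,262),(295,150,405,262),(380,230,410,260)),("scene",(235,170,355,270),(325,200,355,240),(225,195,250,215))):
    p=cv2.imread(f"pics/{n}0.png")[:,:,::-1].copy()
    for a,c in cents(p,*YEL,boxy): print(n,'yel',a,c,ray(n,c,.103))
    for a,c in cents(p,*RED,boxr): print(n,'red',a,c,ray(n,c,.103))
    # tyre+rim outline: dark pixels
    g=p.max(2); m=(g<45).astype(np.uint8); k=np.zeros_like(m);k[boxw[1]:boxw[3],boxw[0]:boxw[2]]=1; m*=k
    cs,_=cv2.findContours(m,cv2.RETR_EXTERNAL,cv2.CHAIN_APPROX_NONE); c=max(cs,key=cv2.contourArea)
    e=cv2.fitEllipse(cv2.convexHull(c)); print(n,'ell',e)
    pts=np.array([ray(n,q[0],.090)[:2] for q in c[::1]]); 
    (x,y),r=cv2.minEnclosingCircle(pts.astype(np.float32)); print('circ',x,y,r)
    h=cv2.cvtColor(p,cv2.COLOR_RGB2HSV); w=((h[:,:,1]<40)&(h[:,:,2]>150)).astype(np.uint8)*k
    cs,_=cv2.findContours(w,cv2.RETR_EXTERNAL,cv2.CHAIN_APPROX_NONE); c=max(cs,key=cv2.contourArea)
    pts=np.array([ray(n,q[0],.094)[:2] for q in c]); print('rim',cv2.minEnclosingCircle(pts.astype(np.float32)), cv2.fitEllipse(pts.astype(np.float32)))
for nm,uv,z in (("jar",(202,216),.075),("bell",(439,191),.03),("oil",(440,227),.1)): print(nm,ray("top",uv,z))
E
```

```text
top yel 150 [315.2        181.31333333] [0.59450801 0.02682858 0.103     ]
top red 59 [395.94915254 246.55932203] [ 0.39541738 -0.21982755  0.103     ]
top ell ((350.3803405761719, 206.42832946777344), (93.97477722167969, 94.74966430664062), 128.76547241210938)
circ 0.5191301703453064 -0.08290760964155197 0.14754383265972137
rim ((0.5186407566070557, -0.08036303520202637), 0.11468779295682907) ((0.5186733603477478, -0.08076808601617813), (0.2246619164943695, 0.2268267124891281), 102.067626953125)
scene yel 154 [340.1038961  219.31818182] [0.5987342  0.02950861 0.103     ]
scene red 45 [235.04444444 202.88888889] [ 0.39368006 -0.21730124  0.103     ]
scene ell ((294.5166931152344, 221.22625732421875), (83.03641510009766, 97.09268188476562), 83.19779205322266)
circ 0.5223971009254456 -0.08106304705142975 0.14784935116767883
rim ((0.5208057165145874, -0.07924752682447433), 0.11512116342782974) ((0.5207807421684265, -0.07949279993772507), (0.22484280169010162, 0.22726385295391083), 152.21372985839844)
jar [0.48765131 0.38020015 0.075     ]
bell [ 0.57211588 -0.37579815  0.03      ]
oil [ 0.45510171 -0.35631369  0.1       ]
```

```bash
cat >> h.py <<'E'
C=np.array([.5195,-.0805]); PA=np.degrees(np.arctan2(-.2185+.0805,.3945-.5195))
def to(x,y,z):
    s=state(); q=s['tool_rot']; T=R.from_quat(np.r_[q[1:],q[0]])
    print('units',np.round(T.inv().apply(np.array([x,y,z])-s['tool_pos'])/.025,2))
def pol(a,r): return C+r*np.array([np.cos(np.radians(a)),np.sin(np.radians(a))])
def ang(n='scene',save=None):
    s=state(); p,d=grab_frame(n); o=[]
    if save: cv2.imwrite(f'pics/{save}.png',p[:,:,::-1])
    for a,c in cents(p,*YEL):
        w=ray(n,c,.103,s)[:2]-C; r=np.hypot(*w)
        if .115<r<.15: o.append((a,np.degrees(np.arctan2(w[1],w[0]))))
    if not o: return s['time'],None,None
    a,t=max(o); return round(s['time'],3),round(float((t-PA)%360),2),int(a)
E
python3 -c "
from h import *
print(PA); p=pol(70,.063); print(p); to(*p,.2); print(ang())"
```

```text
-132.17019240711284
[ 0.54104727 -0.02129936]
units [-20.65 -18.42   1.24]
(0.1, 186.41, 154)
```

jog_arm:
  targets:
    - [[-20.6,-18.4,1.2],[0,0,0],0]
    - [[-20.6,-18.4,1.2],[0,0,0],0]
    - [[-20.6,-18.4,1.2],[0,0,0],0]
    - [[-20.6,-18.4,1.2],[0,0,0],0]
    - [[-20.6,-18.4,1.2],[0,0,0],0]
    - [[-20.6,-18.4,1.2],[0,0,0],0]
    - [[-20.6,-18.4,1.2],[0,0,0],0]
    - [[-20.6,-18.4,1.2],[0,0,0],0]

```text
time: 1.15
tool_pos: [0.4502, 0.1463, 0.2094]
tool_rot: [0.0, 0.173, 0.985, 0.0]
contact_force: [1.0, 1.5, -1.3]
gripper_width: -0.002
grasp_force: 0.0
```

```bash
python3 -c "
from h import *
p=pol(70,.063); to(*p,.13); print(state()['tool_pos'],state()['time'])"
```

```text
units [-5.7  -5.07  3.18]
[0.45015178 0.14627768 0.20944921] 1.15
```

jog_arm:
  targets:
    - [[-4.7,-4.2,1.5],[0,0,0],0]
    - [[-4.7,-4.2,2.5],[0,0,0],0]
    - [[-4.7,-4.2,2.5],[0,0,0],0]
    - [[-4.7,-4.2,2.5],[0,0,0],0]
    - [[-4.7,-4.2,2.5],[0,0,0],0]
    - [[-4.7,-4.2,2.5],[0,0,0],0]

```text
time: 1.9
tool_pos: [0.5246, 0.0105, 0.148]
tool_rot: [0.001, 0.172, 0.985, 0.0]
contact_force: [1.4, 0.2, 0.3]
gripper_width: 0.001
grasp_force: 0.0
```

```bash
python3 -c "
from h import *
p=pol(70,.063); to(*p,.078); print(state()['tool_pos'],ang()); to(*pol(130,.063),.078)
s=state();pp,d=grab_frame('wrist'); cv2.imwrite('pics/w1.png',pp[:,:,::-1])
p2,d=grab_frame('scene'); cv2.imwrite('pics/s1.png',p2[130:290,160:400,::-1].repeat(3,0).repeat(3,1))"
```

```text
units [-1.05 -0.98  2.8 ]
[0.52461004 0.0105279  0.14800659] (1.9, 186.28, 156)
units [ 1.14 -2.23  2.8 ]
```

View pics/w1.png

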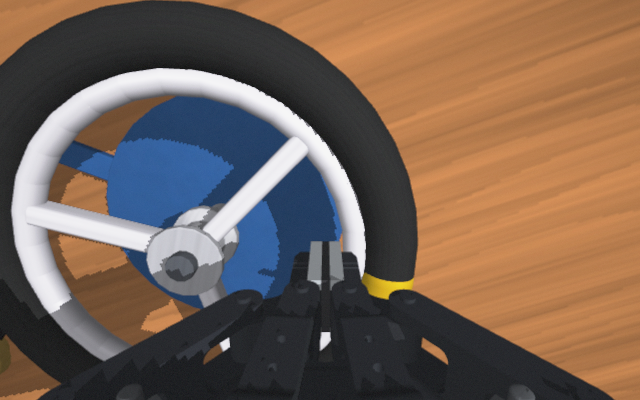

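View pics/s1.png

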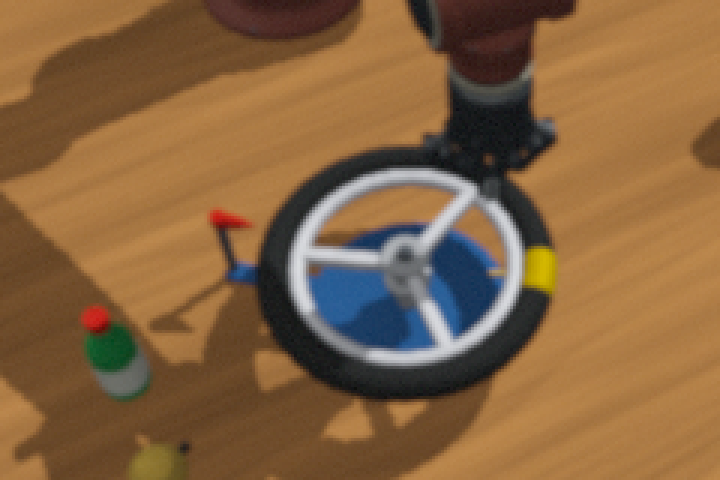

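Wrist view: fingertips at about (325,245) just above the rim, patch at (390,287), spoke from the hub to (300,145) ahead of the finger. This agrees with the measurements.

jog_arm:
  targets:
    - [[-1.0,-1.0,0.5],[0,0,0],0]
    - [[-1.0,-1.0,0.5],[0,0,0],0]
    - [[-1.0,-1.0,0.5],[0,0,0],0]

```text
time: 2.42
tool_pos: [0.5394, -0.022, 0.1349]
tool_rot: [0.0, 0.172, 0.985, 0.0]
contact_force: [0.6, 0.0, 0.3]
gripper_width: -0.003
grasp_force: 0.0
```

```bash
python3 -c "
from h import *
p=pol(70,.063); to(*p,.078); print(state()['tool_pos'],ang()); to(*p,.078); to(*pol(130,.063),.078)"
```

```text
units [-0.05  0.05  2.27]
[ 0.53944622 -0.02198352  0.13487365] (2.425, 186.35, 157)
units [-0.05  0.04  2.28]
units [ 2.14 -1.21  2.28]
```

jog_arm:
  targets:
    - [[0,0,1.2],[0,0,0],0]
    - [[0,0,2.25],[0,0,0],0]
    - [[0,0,2.25],[0,0,0],0]
    - [[0,0,2.25],[0,0,0],0]

```text
time: 2.98
tool_pos: [0.5402, -0.0222, 0.0796]
tool_rot: [0.001, 0.172, 0.985, 0.0]
contact_force: [-0.1, 0.1, 0.4]
gripper_width: -0.005
grasp_force: 0.0
```

```bash
python3 -c "
from h import *
print(state()['tool_pos'],ang()); to(*pol(130,.063),.078)"
```

```text
[ 0.54019934 -0.02221335  0.07964566] (2.975, 186.35, 155)
units [ 2.18 -1.21  0.08]
```

jog_arm:
  targets:
    - [[0.44,-0.24,0],[0,0,0],0]
    - [[0.88,-0.48,0],[0,0,0],0]
    - [[1.32,-0.73,0],[0,0,0],0]
    - [[1.76,-0.97,0],[0,0,0],0]
    - [[2.2,-1.2,0],[0,0,0],0]
    - [[2.2,-1.2,-1.2],[0,0,0],0]
    - [[2.2,-1.2,-2.0],[0,0,0],0]

```text
time: 3.9
tool_pos: [0.477, -0.0322, 0.1292]
tool_rot: [0.0, 0.173, 0.985, -0.0]
contact_force: [1.0, -0.1, 0.2]
gripper_width: 0.003
grasp_force: 0.0
```

```bash
python3 -c "
from h import *
print(state()['tool_pos']); 
for i in range(3): print(ang())
to(*pol(135,.132),.113)"
```

```text
[ 0.47695009 -0.03215237  0.12916832]
(3.9, None, None)
(3.95, None, None)
(4.0, None, None)
units [2.56 0.99 0.65]
```

jog_arm:
  targets:
    - [[1.2,0.5,0],[0,0,0],0]
    - [[2.55,1.0,0.0],[0,0,0],0]
    - [[2.55,1.0,0.5],[0,0,0],0]
    - [[2.55,1.0,0.5],[0,0,0],0]

```text
time: 4.55
tool_pos: [0.4248, 0.0132, 0.1136]
tool_rot: [-0.002, 0.172, 0.985, -0.0]
contact_force: [-0.1, -0.5, -0.1]
gripper_width: 0.002
grasp_force: 0.0
```

```bash
python3 -c "
from h import *
print(state()['tool_pos']); 
for i in range(4): print(ang(),ang('top'))
to(*pol(135,.132),.110)"
```

```text
[0.42479554 0.01315168 0.11362043]
(4.55, 7.92, 89) (4.6, 14.34, 118)
(4.65, 21.28, 101) (4.7, 27.13, 113)
(4.75, 34.75, 118) (4.8, 41.04, 134)
(4.85, 48.46, 148) (4.9, 53.67, 147)
units [ 0.01 -0.01  0.24]
```

jog_arm:
  targets:
    - [[0,0,0.12],[0,0,0],0]
    - [[0,0,0.12],[0,0,0],0]
    - [[0,0,0.12],[0,0,0],0]
    - [[0,0,0.12],[0,0,0],0]
    - [[0,0,0.12],[0,0,0],0]
    - [[0,0,0.12],[0,0,0],0]
    - [[0,0,0.12],[0,0,0],0]
    - [[0,0,0.12],[0,0,0],0]

```text
time: 5.95
tool_pos: [0.4261, 0.0132, 0.1128]
tool_rot: [-0.0, 0.173, 0.985, 0.0]
contact_force: [-0.2, -0.6, -0.2]
gripper_width: -0.0
grasp_force: 0.0
```

jog_arm:
  targets:
    - [[0,0,0],[0,0,0],0]
    - [[0,0,0],[0,0,0],0]
    - [[0,0,0],[0,0,0],0]
    - [[0,0,0],[0,0,0],0]
    - [[0,0,0],[0,0,0],0]
    - [[0,0,0],[0,0,0],0]
    - [[0,0,0],[0,0,0],0]
    - [[0,0,0],[0,0,0],0]

```text
time: 6.95
tool_pos: [0.4261, 0.0131, 0.1128]
tool_rot: [-0.0, 0.173, 0.985, -0.0]
contact_force: [0.2, 0.4, -0.4]
gripper_width: 0.002
grasp_force: 0.0
```

jog_arm:
  targets:
    - [[0,0,0],[0,0,0],0]
    - [[0,0,0],[0,0,0],0]
    - [[0,0,0],[0,0,0],0]
    - [[0,0,0],[0,0,0],0]
    - [[0,0,0],[0,0,0],0]
    - [[0,0,0],[0,0,0],0]
    - [[0,0,0],[0,0,0],0]
    - [[0,0,0],[0,0,0],0]

```text
time: 7.95
tool_pos: [0.4261, 0.0132, 0.1128]
tool_rot: [-0.0, 0.173, 0.985, -0.0]
contact_force: [-0.6, -0.3, -0.3]
gripper_width: 0.001
grasp_force: 0.0
```

jog_arm:
  targets:
    - [[0,0,0],[0,0,0],0]
    - [[0,0,0],[0,0,0],0]
    - [[0,0,0],[0,0,0],0]
    - [[0,0,0],[0,0,0],0]
    - [[0,0,0],[0,0,0],0]
    - [[0,0,0],[0,0,0],0]
    - [[0,0,0],[0,0,0],0]
    - [[0,0,0],[0,0,0],0]

```text
time: 8.95
tool_pos: [0.4261, 0.0132, 0.1129]
tool_rot: [0.0, 0.173, 0.985, -0.0]
contact_force: [0.3, 0.5, 0.8]
gripper_width: 0.005
grasp_force: 0.0
```

```bash
python3 -c "
from h import *
print(state()['tool_pos'],state()['contact_force']); 
for i in range(3): print(ang(),ang('top'))
"
```

```text
[0.42614798 0.01315821 0.11287732] [0.26589522 0.54654524 0.77517837]
(8.95, 113.67, 165) (9.0, 117.09, 143)
(9.05, 121.73, 170) (9.1, 125.05, 142)
(9.15, 129.7, 175) (9.2, 133.17, 139)
```

jog_arm:
  targets:
    - [[0,0,0],[0,0,0],0]
    - [[0,0,0],[0,0,0],0]
    - [[0,0,0],[0,0,0],0]
    - [[0,0,0],[0,0,0],0]
    - [[0,0,0],[0,0,0],0]
    - [[0,0,0],[0,0,0],0]
    - [[0,0,0],[0,0,0],0]
    - [[0,0,0],[0,0,0],0]

```text
time: 10.25
tool_pos: [0.4261, 0.0131, 0.1128]
tool_rot: [-0.0, 0.173, 0.985, -0.0]
contact_force: [-0.2, 0.1, 0.2]
gripper_width: 0.001
grasp_force: 0.0
```

jog_arm:
  targets:
    - [[0,0,0],[0,0,0],0]
    - [[0,0,0],[0,0,0],0]
    - [[0,0,0],[0,0,0],0]
    - [[0,0,0],[0,0,0],0]
    - [[0,0,0],[0,0,0],0]
    - [[0,0,0],[0,0,0],0]
    - [[0,0,0],[0,0,0],0]
    - [[0,0,0],[0,0,0],0]

```text
time: 11.25
tool_pos: [0.4262, 0.0132, 0.1129]
tool_rot: [0.0, 0.173, 0.985, -0.0]
contact_force: [-0.2, -0.6, 0.2]
gripper_width: 0.003
grasp_force: 0.0
```

jog_arm:
  targets:
    - [[0,0,0],[0,0,0],0]
    - [[0,0,0],[0,0,0],0]
    - [[0,0,0],[0,0,0],0]
    - [[0,0,0],[0,0,0],0]
    - [[0,0,0],[0,0,0],0]
    - [[0,0,0],[0,0,0],0]
    - [[0,0,0],[0,0,0],0]
    - [[0,0,0],[0,0,0],0]

```text
time: 12.25
tool_pos: [0.4261, 0.0132, 0.1128]
tool_rot: [-0.0, 0.173, 0.985, -0.0]
contact_force: [-1.3, -0.6, -0.2]
gripper_width: 0.001
grasp_force: 0.0
```

```bash
python3 -c "
from h import *
for i in range(3): print(ang(),ang('top'))
"
```

```text
(12.25, 333.41, 131) (12.3, 336.48, 151)
(12.35, 338.59, 135) (12.4, 341.12, 142)
(12.45, 342.97, 121) (12.5, 345.98, 136)
```

jog_arm:
  targets:
    - [[0,0,0.2],[0,0,0],0]
    - [[0,0,0.55],[0,0,0],0]
    - [[0,0,0.55],[0,0,0],0]
    - [[0,0,0.55],[0,0,0],0]

```text
time: 13.05
tool_pos: [0.4272, 0.0136, 0.1008]
tool_rot: [0.001, 0.173, 0.985, 0.001]
contact_force: [-2.7, 2.5, 9.9]
gripper_width: -0.001
grasp_force: 5.0
```

```bash
python3 -c "
from h import *
for i in range(2): print(ang('scene','s_end'),ang('top','t_end'))
print(state()['tool_pos'],state()['contact_force'])
p=cv2.imread('pics/s_end.png'); cv2.imwrite('pics/se.png',p[130:290,160:400].repeat(3,0).repeat(3,1))
"
```

```text
(13.05, 359.71, 83) (13.1, 358.99, 115)
(13.15, 359.59, 87) (13.2, 359.1, 115)
[0.42722769 0.01358241 0.10077747] [-2.67488463  1.96220719 10.50484913]
```

View pics/se.png

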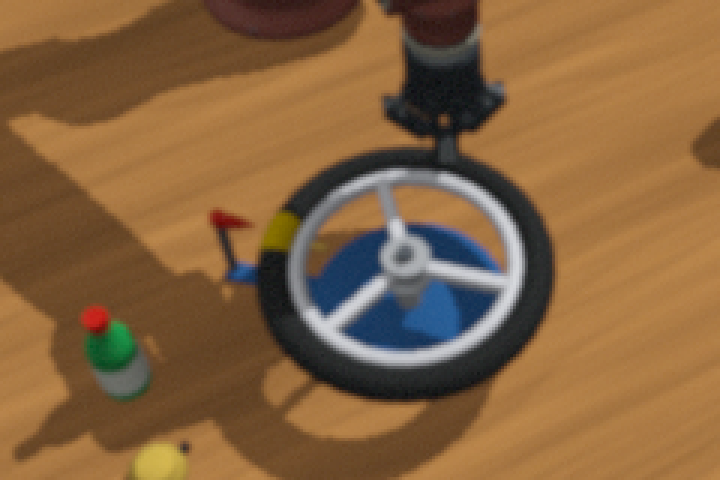

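The crop shows the patch at about (282,232), right in front of the red cone's tip, which is at about (250,222). The wheel is at rest within about 1° of the pointer, held with about 10 N, so I'm handing in.

```bash
python3 -c "
from plant import *
print(job_done())"
```

```text
the job is handed in; nothing more can be done
None
```

I flicked the wheel anticlockwise; it coasted past the pointer, and on a later pass I braked it to a stop about 1° (2 mm) from the red pointer, with the fingertip still pressing the tyre at about 10 N; the job is handed in, but no verdict was shown.

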